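# Release a blank from the ratchet clamp

## Robot

A 6-joint arm with a two-finger parallel gripper is mounted at the origin on a cart in front of the work surface, level with it; the furniture and walls round the work are solid. World frame = base frame: x ahead of the robot, y to its left, z up, the work surface at z = 0. Lengths are in m, angles in degrees, forces in N, time in s.
With the tool pointing down it reaches from about 0.375 to 0.925 m from the base axis. Payload 5.7 kg.
Tool frame: the origin (TCP) lies between the finger pads; the fingertips stand ahead of it and the grasp point (between the pads) lies 6 mm ahead of it (tip_extent is the z of the fingertips in the tool frame, in m); z points along the fingers, y is the line along which they close (so a half turn about z gives the same grasp; the last joint's range is limited). The gripper opens to 85 mm and grips with 20 to 120 N. Pads are 22 mm wide; open, the fingers measure 114 mm over their backs; the gripper's body (76 mm by 85 mm) begins 54 mm behind the grasp point. The pads swing forward as they close: fully open they stand 13 mm farther back than shut.
Start: joints at [-82.626, 20.558, 86.54, -0, 72.909, -6.595], TCP at [0.145, -0.582, 0.256] pointing down, gripper open.
Joint ranges: [-170.27, 170.27], [-57.76, 135], [12.27, 136.19], [-55.21, 235.2], [11.17, 155.16], [-170.74, 170.74]. Speed limits (degrees/s): [136.94, 136.94, 180, 180, 180, 180].

## Interface

Orientations are given as [roll, pitch, yaw] about the fixed x, y, z axes, in that order (R = Rz(yaw) Ry(pitch) Rx(roll)).
In Python, from cell import * gives the robot as it stands. The module is installed in compiled form; this text tells all that it offers.
- The arm moves only by the tool jog_arm, never from a script. Its argument "plan" is text: rows parted by semicolons, each of 5 numbers parted by spaces: the shift along the tool's x, y, z in mm, then the turn about the tool's z in degrees, then the closure, from -1 (fully open) to 1 (shut). A call has 1 to 20 rows; each row is the pose to reach, as a shift and turn from the pose commanded when the call began, along the tool's axes at that moment; what a row does not reach only later rows make up. A row lasts 1/12 s, in which the tool goes at most 41.7 mm and 7.16 degrees, less where a joint would pass 70% of its speed; a pose out of reach is approached as far as the arm can. A call with a gripper value outside its range is refused whole. The fingers move at their own pace and stop on an object; the grip force is fixed at half the most. Time passes only in rows, so rows that repeat a pose let the fingers close. It gives the time, the measured TCP pose, the force, the opening and the grip force at its end, in the units of the state.
- state(): the state, without advancing time (a new reading comes with each control period).
- read_camera(name): name is "scene" or "side" or "wrist"; returns (picture, depth): 420x560x3 uint8, red, green, blue; 420x560 float32, m along the optical axis (not along the pixel's ray), 0 where there is no reading.
- camera_model(name): a dict with "K" (3x3 intrinsics, pixels), "T" (4x4, takes a point from camera to world coordinates). Camera axes: x right, y down, z forward; pixel columns grow to the right and rows downward; lengths in m; the calibration is good to about 2 mm. A picture is of the moment at which its call begins: read the wrist's pose just before it. camera_model takes no time and is no camera call; for the wrist camera it gives the pose at the moment of the call.
- sign_off(): hands the job in; it is judged then, once.
The state is a dict: "time_s": time; "qpos": joint angles; "qvel": joint speeds; "effort": joint torques, N m; "position": TCP position; "ee_rot": TCP orientation; "force": force on the tool from outside, world axes, zero at the start; "ft_torque": the same for the moment, N m; "width": opening from 0.0 (shut) to 1.0 (fully open); "grip_force": force on a finger pad.
Only numpy, scipy, OpenCV 4.12 (cv2) and the standard library are available. Lean on these libraries where they do the work, as an engineer would, in place of code of your own. Each camera call takes 0.05 s, during which the arm holds its last target. There are 200 camera calls.

## Task

The pale wooden blank is held in the green ratchet clamp. Flip the red lever on the handle over to the loosening side (counterclockwise seen from above), work the handle back and forth until the jaw is fully open at its stop, then lift the blank out and lay it down flat, not dropped, in the empty lane of the plywood tray. Leave the lever on the loosening side and the jaw open, and do not disturb the other blank, the bottles or the other things on the bench.

Things in the scene. Friction and masses are not known exactly. Their poses are not given: they have to be found in the camera images.
- ratchet_axis (a point): Point on the vertical axis of the ratchet of the green bench clamp, 70 mm above the bench. Axes of the clamp: x points level from the clamped blank towards the handle, z up. The blank lies 120 mm from this axis to -x, its length along y. The round ratchet head (90 mm across) has its top at 81 mm height; the clamp's base is 206 x 136 mm, 12 mm thick.
- handle (a joint): Swing of the handle about that axis, rad: 0 along the clamp's +x, counterclockwise from above positive, stops at -0.5 and 0.5, stays where left (friction 0.35 N m). Lever on the loosening side: counterclockwise swings drive the jaw open (about 6 N at the grip), back swings idle, clicking; up to 0.26 rad play before it drives again. Lever on the tightening side: the reverse.
- handle_grip (a point): Centre of the black rubber grip of the handle, 150 mm from the ratchet axis, 68 mm above the bench. The grip is 62 mm long along its x axis (which points outward), 26 mm wide (y), from 56 to 80 mm above the bench; free space below it. Between grip and head is a steel neck 18 mm wide.
- lever (a joint): Red direction lever on top of the handle, rad relative to the handle, counterclockwise from above positive: about -0.4 on the tightening side (start), +0.4 on the loosening side; on either side it may also rest near 0.2 while its pawl sits on a tooth, until the handle moves. It snaps over centre at 0 (takes about 2 N at its post) and stays; stops at -0.4 and 0.4.
- lever_pivot (a point): Pivot of the red lever, on the handle's centre line 54 mm from the ratchet axis, at the lever's flat top, 88 mm above the bench. It moves with the handle; its x axis points outward along the handle.
- lever_post (a point): A point 105 mm above the bench in the upright red round post at the outer end of the lever, 42 mm outward of the lever's pivot. The post is 14 mm in diameter and rises from 88 mm (top of the flat lever) to 117 mm, the highest part of the clamp.
- jaw (a joint): Opening of the clamp's sliding jaw, m: 0 shut on the blank, 0.016 fully open at its stop (12 mm per rad driven by the ratchet). Too stiff to push by hand.
- jaw_mid (a point): Middle of the top of the dark cross-piece of the sliding jaw (124 mm wide along the clamp's y, 56 mm above the bench). From it two prongs, 20 mm wide, at 50 mm either side of the middle, reach 50 mm to the blank and hook over its top edge by 7 mm with yellow lips (top 62 mm above the bench). The jaw opens to the clamp's +x.
- seat (a point): Middle of the top of the seat under the blank, 16 mm wide, 30 mm above the bench; axes of the clamp. On the -x side stand two fixed green dogs, 56 mm high, at 50 mm either side (y) of the middle; on the +x side are the jaw's prongs. Between these the blank's middle stands free on both sides over 78 mm of its length.
- blank_mid (a point): Centre of the clamped blank: a pale square hardwood bar, 22 x 150 x 22 mm, 40 to 80 g, loose, long along its y axis; at the start it rests on the seat.
- tray_mid (a point): Middle of the low plywood tray, 16 mm above the bench (top of its walls). The tray is fixed, 180 mm long (x) and 136 mm wide (y), walls and divider 5 mm thick; it has two lanes along x, each 170 mm long and about 60 mm wide. Beyond the tray, just off the bench's left edge (near x 0.53, y 0.38 to 0.45), a tall upright rail stands to 1 m: draw the arm in when passing it.
- lane_free (a point): Centre of the floor (5 mm above the bench) of the tray's empty lane; the lane runs along x. The other lane, to +y, holds the reddish blank.
- done_blank_mid (a point): Centre of a reddish square blank, 19 x 128 x 20 mm, loose in the other lane of the tray; to be left alone.
- yellow_bottle_mid (a point): Centre of a bystander: yellow bottle with black cap, 62 mm across, 144 mm tall; loose, to be left alone.
- white_bottle_mid (a point): Centre of a bystander: white bottle with black cap, 56 mm across, 130 mm tall; loose, to be left alone.
- glue_bottle_mid (a point): Centre of a bystander: small white bottle with red cap, 32 mm across, 91 mm tall; loose, to be left alone.
- tin_mid (a point): Centre of a bystander: flat round red-lidded tin, 78 mm across, 31 mm tall; loose, to be left alone.
- tape_mid (a point): Centre of a bystander: roll of masking tape lying flat, 102 mm across, 25 mm tall; loose, to be left alone.
- bowl_mid (a point): Centre of a bystander: small turned walnut bowl, 109 mm across, 48 mm tall; loose, to be left alone.

How it is judged (in metres and radians):
On the way, in this order (a step that is already met when the one before it is completed fails the run):
1. the lever is on the loosening side while the jaw is still shut (value of joint lever above 0.1 rad and value of joint jaw below 0.003 m), for 0.2 s.
2. the jaw is fully open, the blank still in the clamp (value of joint jaw above 0.0135 m and distance between blank_mid and ratchet_axis below 0.15 m), for 0.2 s.
At the end, for the whole second after the job is handed in: The blank lies flat on the floor of the tray's empty lane, whole within the walls (its centre within 15 mm along and 22 mm across of the lane's centre, 7 to 15 mm above its floor), at rest; the jaw is open by more than 13.5 mm and the lever is on the loosening side (over 0.1 rad) (value of joint jaw above 0.0135 m and value of joint lever above 0.1 rad and x of blank_mid in the frame of lane_free between -0.015 and 0.015 m and y of blank_mid in the frame of lane_free between -0.022 and 0.022 m and z of blank_mid in the frame of lane_free between 0.007 and 0.015 m and linear speed of blank below 0.02 m/s); the robot touches nothing.
It fails at once if the other blank, a bottle or another bystander is moved by more than 20 mm (distance of any of done_blank_mid, yellow_bottle_mid, white_bottle_mid, glue_bottle_mid, tin_mid, tape_mid, bowl_mid from where it was at the start of the episode above 0.02 m).
It fails at once if the blank is let go in the air, more than 70 mm above the bench (height (world z) of blank_mid above 0.07 m and contact force between the fingers and blank below 0.02 N).
It also fails if it takes over 72 s, if anything falls off the work surface, if the arm or the gripper's body presses on something with over 40 N, if the wrist force passes 120 N, or if a joint passes its speed limit or range.

## Working session

There is one attempt and no reset: what is moved stays moved. The work goes in short steps, Python scripts to look and compute and a tool call to move; the robot and the scene stay as the last step left them, time stands still between calls to the robot, and variables do not carry over. Pictures are saved under pics/ and viewed, at most 11 in all, crops included, and the job is handed in when it is done.

Besides the shell and the picture viewer there is one more tool, called after "Emit:" in YAML: its name, and indented under it one key for each argument. jog_arm: Moves the arm, as the interface text tells. Its arguments: {"type":"object","properties":{"plan":{"type":"string"}},"required":["plan"]}

```bash
mkdir -p pics
cat > h.py <<'E'
from cell import *
import numpy as np, cv2
def grab(n):
    m=camera_model(n); p,d=read_camera(n); return p,d,m
def save(p,f): cv2.imwrite('pics/'+f,cv2.cvtColor(p,cv2.COLOR_RGB2BGR))
def pts(d,m):
    K=m['K'];T=np.array(m['T']);v,u=np.mgrid[:d.shape[0],:d.shape[1]]
    c=np.stack([(u-K[0][2])/K[0][0]*d,(v-K[1][2])/K[1][1]*d,d],-1)
    w=c@T[:3,:3].T+T[:3,3]; w[d==0]=np.nan; return w
def ray(m,u,v,z):
    K=np.array(m['K']);T=np.array(m['T']);r=T[:3,:3]@np.linalg.solve(K,[u,v,1.]);o=T[:3,3]
    return o+r*(z-o[2])/r[2]
E
python3 - <<'E'
from h import *
s=state();print(s)
for n in('scene','side'):
    p,d,m=grab(n);save(p,n+'0.png');np.savez(n+'0.npz',p=p,d=d,K=m['K'],T=m['T']);print(n,np.round(m['T'],3).tolist(),m['K'])
E
```

```text
{'time_s': 0.0, 'qpos': array([-8.26251901e+01,  2.05989111e+01,  8.65994396e+01,  1.02860960e-03,
        7.29093660e+01, -6.59498192e+00]), 'qvel': array([-0.07725136, -0.02643509,  0.05123781,  0.05054578, -0.01069245,
        0.06346842]), 'effort': array([ 2.47465410e-03, -5.27614295e+01, -2.78617001e+01, -1.05336840e-04,
        1.29514968e-02, -1.18433621e-05]), 'position': array([ 0.14475906, -0.58161298,  0.25544041]), 'ee_rot': array([-1.79893109e+02, -1.33473917e-02,  1.39694761e+01]), 'force': array([ 0.86792452, -0.05860553, -0.46931812]), 'ft_torque': array([-0.01836305,  0.02343711,  0.01695583]), 'grip_force': 0.0, 'width': 1.0000070941312884}
scene [[-0.869, -0.263, 0.419, -0.01], [-0.494, 0.493, -0.716, 0.777], [-0.018, -0.829, -0.558, 0.743], [0.0, 0.0, 0.0, 1.0]] [[482.97695369   0.         281.87041947]
 [  0.         482.97695369 205.07752697]
 [  0.           0.           1.        ]]
side [[0.975, -0.144, 0.172, 0.27], [-0.224, -0.659, 0.718, -0.945], [0.01, -0.739, -0.674, 0.909], [0.0, 0.0, 0.0, 1.0]] [[519.45552846   0.         280.0348991 ]
 [  0.         519.45552846 215.27923282]
 [  0.           0.           1.        ]]
```

View pics/scene0.png

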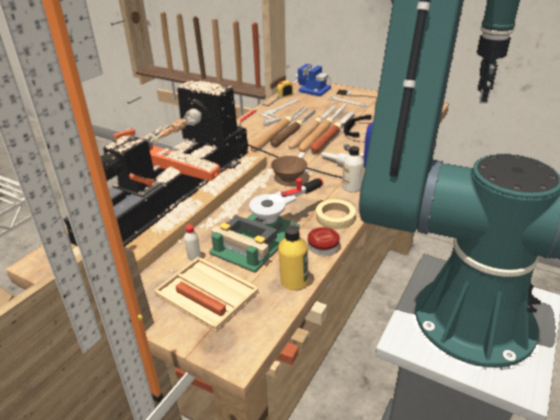

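View pics/side0.png

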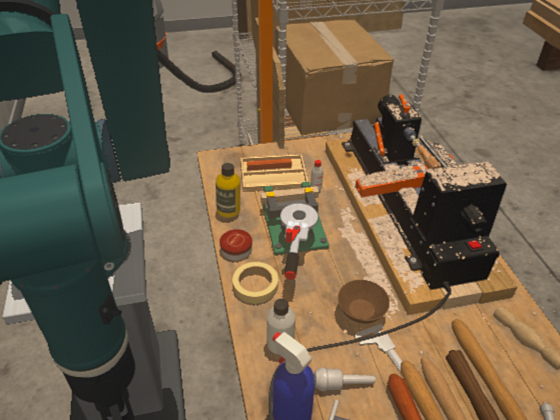

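The scene view shows the clamp head at about (267,205) and the tray at (205,292), with the empty lane nearer the clamp. The side view shows the head at (299,214), the red post at (292,235), the grip at (291,265) and the tray at (275,172).

Run:
```python
from h import *
for n in('side','scene'):
    z=np.load(n+'0.npz');m=dict(K=z['K'],T=z['T']);w=pts(z['d'],m);p=z['p'];hsv=cv2.cvtColor(p,cv2.COLOR_RGB2HSV);H,S,V=[hsv[...,i].astype(int) for i in range(3)]
    reg=(w[...,0]>.2)&(w[...,0]<.95)&(w[...,1]>-.5)&(w[...,1]<.5)&(w[...,2]<.2)&(w[...,2]>-.01)
    def rep(name,mask):
        mask=(mask&reg).astype(np.uint8);k,l,st,ce=cv2.connectedComponentsWithStats(mask)
        for i in np.argsort(-st[1:,4])[:7]+1:
            if st[i,4]<15: continue
            q=w[l==i];q=q[~np.isnan(q[:,0])]
            (c,sz,a)=cv2.minAreaRect(q[:,:2].astype(np.float32)*1000)
            print(n,name,st[i,4],ce[i].round(),'med',np.median(q,0).round(3),'rect',np.round(c),np.round(sz),round(a),'z',q[:,2].min().round(3),q[:,2].max().round(3))
    rep('grey',(S<40)&(V>110)&(w[...,2]>.06)&(w[...,2]<.1))
    rep('red',((H<6)|(H>174))&(S>150)&(w[...,2]>.015))
    rep('black',(V<60)&(w[...,2]>.04)&(w[...,2]<.095))
    rep('green',(H>60)&(H<90)&(S>80)&(w[...,2]<.04))
    rep('pale',(H>10)&(H<28)&(S<140)&(V>140)&(w[...,2]>.045)&(w[...,2]<.06))
    rep('yellow',(H>20)&(H<34)&(S>150))
    rep('traywall',(H>8)&(H<32)&(w[...,2]>.010)&(w[...,2]<.022))
    rep('tall',(w[...,2]>.04))
```

```text
side grey 862 [299. 222.] med [ 0.519 -0.084  0.077] rect [ 517. -105.] [167.  86.] 77 z 0.067 0.084
side red 328 [235. 241.] med [ 0.369 -0.078  0.03 ] rect [370. -72.] [73. 74.] 4 z 0.025 0.035
side red 129 [291. 234.] med [ 0.484 -0.152  0.092] rect [ 493. -136.] [55. 30.] 76 z 0.075 0.118
side red 84 [474. 244.] med [ 0.839 -0.301  0.142] rect [ 840. -297.] [27. 23.] 89 z 0.134 0.145
side red 68 [290. 274.] med [ 0.462 -0.239  0.071] rect [ 462. -238.] [ 8. 22.] 55 z 0.057 0.082
side red 36 [239. 241.] med [ 0.378 -0.076  0.03 ] rect [377. -76.] [30. 16.] 47 z 0.026 0.034
side red 35 [317. 163.] med [0.62  0.109 0.089] rect [622. 110.] [14. 18.] 11 z 0.08 0.094
side red 19 [281. 360.] med [ 0.384 -0.488  0.156] rect [ 384. -488.] [ 2. 10.] 34 z 0.147 0.166
side black 1836 [431. 253.] med [ 0.765 -0.295  0.069] rect [ 756. -187.] [149. 343.] 19 z 0.042 0.095
side black 530 [363. 153.] med [0.765 0.147 0.071] rect [753. 144.] [ 34. 210.] 0 z 0.042 0.095
side green 195 [319. 235.] med [ 0.575 -0.076  0.012] rect [581. -72.] [102.  34.] 74 z 0.006 0.015
side green 149 [275. 233.] med
[... 5425 characters left out ...]
63.] 25 z 0.01 0.022
scene tall 15717 [150. 230.] med [0.746 0.099 0.117] rect [739.  91.] [273. 881.] 16 z 0.04 0.2
scene tall 2585 [262. 217.] med [ 0.511 -0.021  0.057] rect [529. -75.] [327. 152.] 88 z 0.04 0.117
scene tall 1192 [293. 254.] med [0.366 0.093 0.096] rect [371.  84.] [63. 50.] 41 z 0.04 0.145
scene tall 555 [352. 165.] med [ 0.41  -0.333  0.084] rect [ 430. -391.] [ 56. 150.] 17 z 0.04 0.13
scene tall 255 [190. 238.] med [0.617 0.124 0.064] rect [622. 122.] [34. 24.] 21 z 0.04 0.092
scene tall 179 [288. 164.] med [ 0.605 -0.325  0.044] rect [ 606. -314.] [106. 111.] 51 z 0.04 0.049
scene tall 171 [ 70. 232.] med [0.864 0.254 0.079] rect [882. 245.] [12. 77.] 67 z 0.04 0.118
```

Emit:
jog_arm:
  plan: "0 0 -40 0 -1; 0 0 -75 0 -1; 425 -319 -75 -53 -1; 425 -319 -75 -53 -1; 425 -319 -75 -53 -1; 425 -319 -75 -53 -1; 425 -319 -75 -53 -1; 425 -319 -75 -53 -1; 425 -319 -75 -53 -1; 425 -319 -75 -53 -1; 425 -319 -75 -53 -1; 425 -319 -75 -53 -1; 425 -319 -75 -53 -1; 425 -319 -75 -53 -1; 425 -319 -75 -53 -1; 425 -319 -75 -53 -1; 425 -319 -75 -53 -1; 425 -319 -75 -53 -1; 425 -319 -75 -53 -1; 425 -319 -75 -53 -1"

```text
time_s: 1.77
position: [0.4794, -0.1711, 0.3312]
ee_rot: [-180.0, 0.0, 66.9]
force: [-0.3, 0.4, -0.2]
width: 0.998
grip_force: 0.0
```

Run:
```python
from h import *
import cell
s=state();print(s['time_s'],s['position'],s['ee_rot'],s['force'],[k for k in dir(cell) if k[0]!='_'],getattr(cell,'tip_extent',None))
p,d,m=grab('wrist');save(p,'w1.png');np.savez('w1.npz',p=p,d=d,K=m['K'],T=m['T']);print(np.round(m['T'],3).tolist(),m['K'])
```

```text
1.7667 [ 0.47944618 -0.17114683  0.33120693] [-1.79973235e+02  1.32017014e-02  6.68594283e+01] [-0.29188487  0.3654457  -0.21907982] ['IKError', 'camera_model', 'read_camera', 'sign_off', 'state', 'tip_extent'] 0.025
[[0.92, -0.377, -0.108, 0.507], [-0.392, -0.885, -0.251, -0.108], [-0.001, 0.274, -0.962, 0.447], [0.0, 0.0, 0.0, 1.0]] [[351.20465828   0.         276.01358326]
 [  0.         351.20465828 208.59648186]
 [  0.           0.           1.        ]]
```

View pics/w1.png

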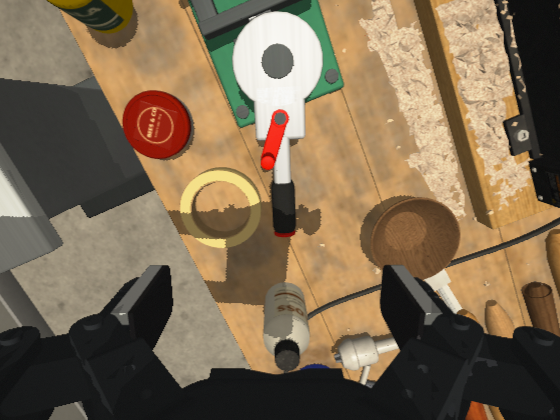

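The wrist view shows the head hub at (277,61), lever pivot at (281,118), post at (267,162), grip from (284,183) to (285,232), tape roll at (220,207) and bowl at (415,240).

Run:
```python
from h import *
z=np.load('w1.npz');m=dict(K=z['K'],T=z['T']);w=pts(z['d'],m)
P={}
for n,u,v,h in(('head',277,61,.083),('piv',281,118,.088),('post',267,162,.117),('grip',284.5,206,.08),('gripend',285,232,.078),('tape',220,207,.025)):
    P[n]=ray(m,u,v,h);print(n,P[n].round(4),w[int(v),int(u)].round(4))
# head white disc fit
hsv=cv2.cvtColor(z['p'],cv2.COLOR_RGB2HSV)
mk=((w[...,2]>.072)&(w[...,2]<.09)&(hsv[...,1]<40)&(hsv[...,2]>150)); q=w[mk];q=q[q[:,1]>-.09]
print('disc',cv2.minEnclosingCircle(q[:,:2].astype(np.float32)))
r=(((hsv[...,0]<6)|(hsv[...,0]>174))&(hsv[...,1]>150)&(w[...,2]>.105)); print('posttop',np.median(w[r],0),r.sum())
b=(hsv[...,2]<60)&(w[...,2]>.06)&(w[...,2]<.1)&(w[...,1]<-.1);b[250:]=0;b[:,400:]=0;b[:,:250]=0
print('gripblack',cv2.minAreaRect(w[b][:,:2].astype(np.float32)*1000))
a=P['head'];g=P['grip']-a;l=P['post']-P['piv'];print(np.degrees(np.arctan2(g[1],g[0])),np.hypot(g[0],g[1]),np.degrees(np.arctan2(l[1],l[0])))
```

```text
head [ 0.5244 -0.0679  0.083 ] [ 0.5245 -0.0676  0.0805]
piv [ 0.5073 -0.1183  0.088 ] [ 0.5073 -0.1183  0.0879]
post [ 0.4794 -0.1494  0.117 ] [ 0.4795 -0.1493  0.1171]
grip [ 0.4748 -0.2053  0.08  ] [ 0.4741 -0.2057  0.0776]
gripend [ 0.4635 -0.2338  0.078 ] [ 0.4634 -0.234   0.0773]
tape [ 0.3954 -0.1894  0.025 ] [ 3.889e-01 -1.941e-01  2.000e-04]
disc ((0.5250729918479919, -0.06683554500341415), 0.044645559042692184)
posttop [ 0.47988688 -0.14947336  0.11534123] 170
gripblack ((472.5652160644531, -208.1090545654297), (59.52077865600586, 25.163137435913086), 69.57525634765625)
-109.85510411074632 0.14604911596195214 -131.8565440772503
```

Emit:
jog_arm:
  plan: "20 -8 40 -3 0.3; 20 -8 80 -3 0.3; 20 -8 110 -3 0.3; 20 -8 130 -3 0.3; 20 -8 130 -3 0.3; 20 -8 130 -3 0.3; 20 -8 130 -3 0.3; 20 -8 150 -3 0.3; 20 -8 170 -3 0.3; 20 -8 185 -3 0.3; 20 -8 200 -3 0.3; 20 -8 213 -3 0.3; 20 -8 213 -3 0.3; 20 -8 213 -3 0.3"

```text
time_s: 2.98
position: [0.4816, -0.1492, 0.1195]
ee_rot: [179.9, 0.0, 69.9]
force: [-0.2, 0.3, 0.4]
width: 0.349
grip_force: 0.0
```

Run:
```python
from h import *
s=state();print(s['position'],s['ee_rot'],s['force'],s['width'])
p,d,m=grab('wrist');save(p,'w2.png')
```

```text
[ 0.48162905 -0.14916936  0.11952735] [1.79901758e+02 3.06135923e-03 6.99487757e+01] [-0.19267224  0.27803778  0.43127917] 0.3485937697991234
```

View pics/w2.png

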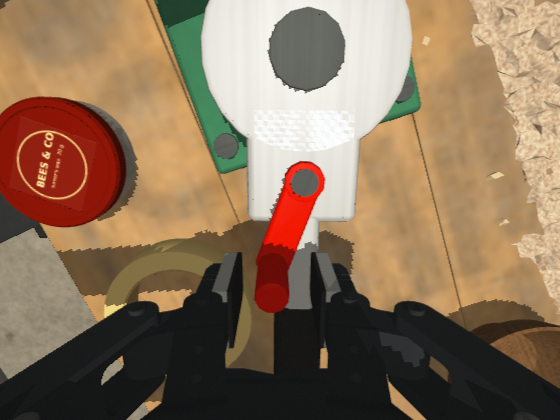

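The post at (270,290) stands between the finger tips (232 and 318). Now I push it over counterclockwise.

Emit:
jog_arm:
  plan: "0 6 0 0 0.3; 0 12 0 0 0.3; 0 17 0 0 0.3; 0 22 0 0 0.3; 0 26 0 0 0.3; 0 30 0 0 0.3; 0 33 0 0 0.3; 0 36 0 0 0.3; 0 36 0 0 0.3; 0 30 0 0 0.3; 0 30 0 0 0.3; 0 30 0 0 0.3"

```text
time_s: 4.03
position: [0.509, -0.1588, 0.1184]
ee_rot: [179.9, -0.0, 70.0]
force: [-1.0, 0.2, -0.1]
width: 0.343
grip_force: 0.0
```

Run:
```python
from h import *
s=state();print(s['position'],s['ee_rot'],s['force'],s['width'])
p,d,m=grab('wrist');save(p,'w3.png')
```

```text
[ 0.50896897 -0.15882925  0.11837009] [ 1.79947046e+02 -2.86669997e-03  6.99693450e+01] [-0.98337825  0.23006577 -0.07761181] 0.3433841667375296
```

View pics/w3.png

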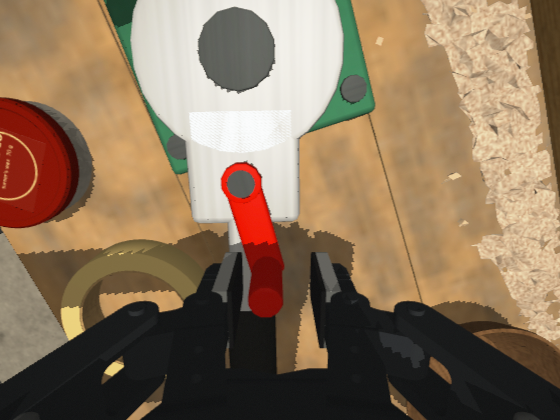

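The lever is now over on the loosening side, with its post at (265,290) right of the pivot line. Next, the grip.

Emit:
jog_arm:
  plan: "0 0 -20 0 0.3; 0 0 -40 0 0.2; -30 -8 -40 0 0.1; -65 -16 -40 0 0; -65 -16 -40 0 0; -65 -16 -20 0 0; -65 -16 0 0 0; -65 -16 15 0 0; -65 -16 30 0 0; -65 -16 42 0 0; -65 -16 42 0 0; -65 -16 42 0 0"

```text
time_s: 5.08
position: [0.4715, -0.2142, 0.0759]
ee_rot: [-179.9, -0.0, 70.0]
force: [0.6, 0.3, 0.8]
width: 0.501
grip_force: 0.0
```

```bash
cat > arc.py <<'E'
# rows in tool axes (at call start) for an arc about the ratchet axis: python3 arc.py theta_end_deg(world grip direction) step_deg
from h import *
import sys
A=np.array([.525,-.067]);R=.158
def rows(th0,th1,n,p,yaw):
    y=np.radians(yaw);X=np.array([np.cos(y),np.sin(y)]);Y=np.array([np.sin(y),-np.cos(y)])
    for t in np.linspace(th0,th1,n+1)[1:]:
        g=A+R*np.array([np.cos(np.radians(t)),np.sin(np.radians(t))])-p
        print(f"{1000*g@X:.0f} {1000*g@Y:.0f} 0 {-(t+180-yaw):.1f} 0",end='; ')
    print()
s=state();p=s['position'][:2];yaw=s['ee_rot'][2]
print(s['position'],s['ee_rot'],s['force'],s['width'])
th0=np.degrees(np.arctan2(*(p-A)[::-1]));print(th0,np.hypot(*(p-A)))
rows(th0,float(sys.argv[1]),int(sys.argv[2]),p,yaw)
E
python3 arc.py -57 14; python3 -c "
from h import *
p,d,m=grab('wrist');save(p,'w4.png')"
```

```text
[ 0.47148296 -0.21418182  0.07593361] [-1.79938113e+02 -2.11437767e-02  6.99603161e+01] [0.64830987 0.25123729 0.77338374] 0.5009166799655428
-109.98186007389117 0.1566095864439771
-1 10 0 -3.8 0; 0 21 0 -7.6 0; 2 31 0 -11.4 0; 4 41 0 -15.2 0; 7 51 0 -19.0 0; 11 61 0 -22.8 0; 15 70 0 -26.5 0; 20 80 0 -30.3 0; 26 88 0 -34.1 0; 32 97 0 -37.9 0; 39 105 0 -41.7 0; 46 112 0 -45.5 0; 53 120 0 -49.3 0; 62 126 0 -53.0 0;
```

View pics/w4.png

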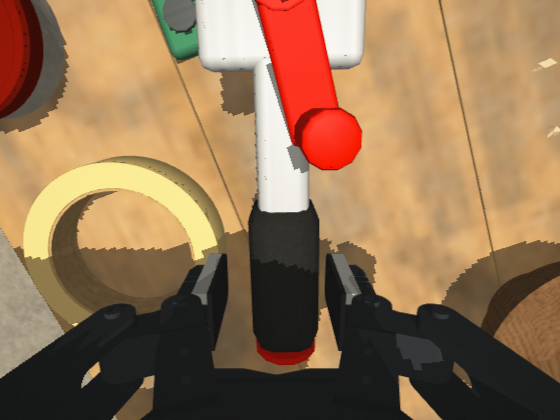

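The grip lies centred between the pads (225–345, grip 250–318), and the lever points to the loosening side. Now the first driving stroke.

Emit:
jog_arm:
  plan: "-1 10 0 -3.8 0; 0 21 0 -7.6 0; 2 31 0 -11.4 0; 4 41 0 -15.2 0; 7 51 0 -19 0; 11 61 0 -22.8 0; 15 70 0 -26.5 0; 20 80 0 -30.3 0; 26 88 0 -34.1 0; 32 97 0 -37.9 0; 39 105 0 -41.7 0; 45 111 0 -44.5 0; 45 111 0 -44.5 0; 45 111 0 -44.5 0"

```text
time_s: 6.3
position: [0.5919, -0.2104, 0.0772]
ee_rot: [179.9, 0.1, 114.4]
force: [-0.2, -0.4, 0.2]
width: 0.506
grip_force: 0.5
```

```bash
python3 arc.py -124 16
```

```text
[ 0.59187963 -0.21040213  0.07721362] [1.79948153e+02 7.26787663e-02 1.14418587e+02] [-0.18784964 -0.38882225  0.18817228] 0.5058580568728478
-64.99667821302523 0.15823102008165008
0 -10 0 3.1 0; 1 -20 0 6.8 0; 3 -30 0 10.5 0; 5 -40 0 14.2 0; 8 -50 0 17.9 0; 11 -60 0 21.5 0; 15 -69 0 25.2 0; 20 -78 0 28.9 0; 25 -87 0 32.6 0; 31 -95 0 36.3 0; 37 -103 0 40.0 0; 44 -111 0 43.7 0; 51 -118 0 47.4 0; 59 -124 0 51.0 0; 67 -131 0 54.7 0; 75 -136 0 58.4 0;
```

Emit:
jog_arm:
  plan: "0 -10 0 3.1 0; 1 -20 0 6.8 0; 3 -30 0 10.5 0; 5 -40 0 14.2 0; 8 -50 0 17.9 0; 11 -60 0 21.5 0; 15 -69 0 25.2 0; 20 -78 0 28.9 0; 25 -87 0 32.6 0; 31 -95 0 36.3 0; 37 -103 0 40 0; 44 -111 0 43.7 0; 51 -118 0 47.4 0; 59 -124 0 51 0; 67 -131 0 54.7 0; 73 -135 0 57.5 0; 73 -135 0 57.5 0; 73 -135 0 57.5 0"

```text
time_s: 7.8
position: [0.4384, -0.1997, 0.077]
ee_rot: [179.9, -0.0, 57.0]
force: [0.9, -0.3, -0.2]
width: 0.501
grip_force: 0.0
```

```bash
python3 arc.py -63 17
```

```text
[ 0.43840546 -0.19974894  0.07700708] [ 1.79929957e+02 -2.17957766e-02  5.69794964e+01] [ 0.93460688 -0.32785452 -0.1604747 ] 0.5008609539918262
-123.11713803601172 0.15849572601256318
1 10 0 -3.4 0; 2 19 0 -7.0 0; 3 29 0 -10.5 0; 5 39 0 -14.0 0; 8 48 0 -17.6 0; 11 57 0 -21.1 0; 15 66 0 -24.7 0; 19 75 0 -28.2 0; 24 83 0 -31.7 0; 29 91 0 -35.3 0; 35 99 0 -38.8 0; 42 107 0 -42.3 0; 48 114 0 -45.9 0; 56 120 0 -49.4 0; 63 126 0 -52.9 0; 71 132 0 -56.5 0; 80 137 0 -60.0 0;
```

Emit:
jog_arm:
  plan: "1 10 0 -3.4 0; 2 19 0 -7 0; 3 29 0 -10.5 0; 5 39 0 -14 0; 8 48 0 -17.6 0; 11 57 0 -21.1 0; 15 66 0 -24.7 0; 19 75 0 -28.2 0; 24 83 0 -31.7 0; 29 91 0 -35.3 0; 32 95 0 -37 0; 32 95 0 -37 0"

```text
time_s: 8.8
position: [0.5353, -0.2245, 0.0761]
ee_rot: [-179.9, -0.0, 94.1]
force: [-2.4, -0.7, 1.0]
width: 0.501
grip_force: 0.8
```

```bash
python3 arc.py -63 10
python3 - <<'E'
from h import *
for n in('scene','side'):
    p,d,m=grab(n);w=pts(d,m);hsv=cv2.cvtColor(p,cv2.COLOR_RGB2HSV)
    y=(hsv[...,0]>20)&(hsv[...,0]<34)&(hsv[...,1]>150)&(w[...,2]>.055)&(w[...,2]<.07)&(w[...,0]>.45)&(w[...,0]<.61)&(abs(w[...,1])<.09)
    for lo,hi in((.45,.53),(.53,.61)):
        k=y&(w[...,0]>lo)&(w[...,0]<hi);print(n,k.sum(),np.median(w[k],0).round(4))
    z=np.load(n+'0.npz');w=pts(z['d'],dict(K=z['K'],T=z['T']));hsv=cv2.cvtColor(z['p'],cv2.COLOR_RGB2HSV)
    y=(hsv[...,0]>20)&(hsv[...,0]<34)&(hsv[...,1]>150)&(w[...,2]>.055)&(w[...,2]<.07)&(w[...,0]>.45)&(w[...,0]<.61)&(abs(w[...,1])<.09)
    for lo,hi in((.45,.53),(.53,.61)):
        k=y&(w[...,0]>lo)&(w[...,0]<hi);print(' before',n,k.sum(),np.median(w[k],0).round(4))
E
```

```text
[ 0.53533324 -0.22454802  0.07611859] [-1.79930504e+02 -3.10277853e-02  9.40761762e+01] [-2.42065029 -0.67130707  0.98559858] 0.5005192937838607
-86.24746516666946 0.1578865281732976
-0 6 0 -2.0 0; 0 13 0 -4.3 0; 1 19 0 -6.7 0; 2 26 0 -9.0 0; 3 32 0 -11.3 0; 4 38 0 -13.6 0; 6 44 0 -15.9 0; 8 50 0 -18.3 0; 10 56 0 -20.6 0; 12 62 0 -22.9 0; 
scene 4 [0.4789 0.0413 0.0596]
scene 4 [0.5719 0.0355 0.0601]
 before scene 11 [0.4801 0.05   0.0599]
 before scene 6 [0.5752 0.0458 0.0602]
side 28 [0.4786 0.0318 0.0616]
side 11 [0.5723 0.0293 0.0614]
 before side 25 [0.4801 0.0422 0.0616]
 before side 28 [0.5783 0.0376 0.0619]
```

Emit:
jog_arm:
  plan: "0 6 0 -2 0; 0 13 0 -4.3 0; 1 19 0 -6.7 0; 2 26 0 -9 0; 3 32 0 -11.3 0; 4 38 0 -13.6 0; 6 44 0 -15.9 0; 8 50 0 -18.3 0; 10 56 0 -20.6 0; 11 60 0 -22 0; 11 60 0 -22 0; 11 60 0 -22 0"

```text
time_s: 9.9
position: [0.5939, -0.2093, 0.0762]
ee_rot: [-180.0, -0.0, 115.9]
force: [-2.1, -0.4, 1.3]
width: 0.5
grip_force: 1.3
```

```bash
python3 arc.py -110 12
```

```text
[ 0.59391529 -0.20932284  0.0761609 ] [-1.79985004e+02 -3.75430983e-02  1.15894072e+02] [-2.06211012 -0.38920056  1.30881328] 0.5004146883250246
-64.16289460305492 0.15813003590366723
0 -11 0 3.9 0; 2 -21 0 7.7 0; 3 -31 0 11.5 0; 6 -42 0 15.3 0; 9 -52 0 19.2 0; 13 -62 0 23.0 0; 17 -71 0 26.8 0; 22 -80 0 30.6 0; 28 -89 0 34.4 0; 34 -98 0 38.3 0; 41 -106 0 42.1 0; 48 -113 0 45.9 0;
```

Emit:
jog_arm:
  plan: "0 -11 0 3.9 0; 2 -21 0 7.7 0; 3 -31 0 11.5 0; 6 -42 0 15.3 0; 9 -52 0 19.2 0; 13 -62 0 23 0; 17 -71 0 26.8 0; 22 -80 0 30.6 0; 28 -89 0 34.4 0; 34 -98 0 38.3 0; 41 -106 0 42.1 0; 48 -113 0 45.9 0; 41 -106 0 42.1 0; 34 -98 0 38.3 0; 28 -89 0 34.4 0; 22 -80 0 30.6 0; 17 -71 0 26.8 0; 13 -62 0 23 0; 13 -62 0 23 0"

```text
time_s: 11.48
position: [0.5309, -0.2247, 0.0762]
ee_rot: [-179.7, -0.1, 93.2]
force: [-10.4, -2.2, 6.3]
width: 0.501
grip_force: 4.8
```

```bash
python3 arc.py -64 12
cat > lips.py <<'E'
from h import *
p,d,m=grab('side');w=pts(d,m);hsv=cv2.cvtColor(p,cv2.COLOR_RGB2HSV)
y=(hsv[...,0]>20)&(hsv[...,0]<34)&(hsv[...,1]>150)&(w[...,2]>.055)&(w[...,2]<.07)&(w[...,0]>.45)&(w[...,0]<.61)&(abs(w[...,1])<.09)
for lo,hi in((.45,.53),(.53,.61)):
    k=y&(w[...,0]>lo)&(w[...,0]<hi);print(k.sum(),np.median(w[k],0).round(4))
E
python3 lips.py
```

```text
[ 0.53090838 -0.22467084  0.07617711] [-1.79705282e+02 -6.42037088e-02  9.31610313e+01] [-10.41248858  -2.20797905   6.34202113] 0.5013588915058695
-87.8539678750453 0.15778150076765796
-0 5 0 -1.0 0; -0 11 0 -3.0 0; 0 16 0 -4.9 0; 1 22 0 -6.9 0; 2 27 0 -8.9 0; 3 33 0 -10.9 0; 4 38 0 -12.9 0; 5 43 0 -14.9 0; 7 49 0 -16.9 0; 8 54 0 -18.9 0; 10 59 0 -20.9 0; 12 64 0 -22.8 0; 
29 [0.4788 0.0249 0.0614]
3 [0.5708 0.0282 0.0623]
```

Emit:
jog_arm:
  plan: "0 2 0 -0.5 0; 0 4 0 -1 0; 0 4 0 -1 0; 0 4 0 -1 0"

```text
time_s: 11.87
position: [0.5325, -0.2245, 0.076]
ee_rot: [-179.6, -0.1, 94.0]
force: [-14.1, -3.3, 8.5]
width: 0.501
grip_force: 6.9
```

```bash
python3 lips.py; python3 arc.py -92 2
```

```text
31 [0.4784 0.0269 0.0607]
6 [0.5725 0.0287 0.06  ]
[ 0.53254934 -0.22452697  0.07605056] [-1.79572758e+02 -9.13548118e-02  9.39449872e+01] [-13.96302264  -3.69513633   8.83395727] 0.5019119671609354
-87.2562503892519 0.15770775904494555
-0 -7 0 3.6 0; 1 -13 0 5.9 0;
```

Emit:
jog_arm:
  plan: "0 -6 0 1 0; 0 -11 0 2 0; 0 -11 0 2 0; 0 -11 -20 2 0; 0 -11 -55 2 0; 0 -11 -95 2 -0.5; 0 -11 -135 2 -0.5; 342 49 -253 -83 -0.5; 342 49 -253 -83 -0.5; 342 49 -253 -83 -0.5; 342 49 -253 -83 -0.5; 342 49 -253 -83 -0.5; 342 49 -253 -83 -0.5; 342 49 -253 -83 -0.5; 342 49 -253 -83 -0.5; 342 49 -253 -83 -0.5; 342 49 -253 -83 -0.5; 342 49 -253 -83 -0.5; 342 49 -253 -83 -0.5; 342 49 -253 -83 -0.5"

```text
time_s: 13.58
position: [0.5631, 0.1207, 0.3298]
ee_rot: [179.9, 0.1, 177.2]
force: [0.8, -0.6, 0.2]
width: 0.75
grip_force: 0.0
```

Run:
```python
from h import *
s=state();print(s['time_s'],s['position'],s['ee_rot'],s['force'])
p,d,m=grab('wrist');save(p,'w5.png');np.savez('w5.npz',p=p,d=d,K=m['K'],T=m['T'])
```

```text
13.5833 [0.56309308 0.12071491 0.32983573] [1.79939184e+02 1.47937108e-01 1.77224593e+02] [ 0.77371409 -0.59530162  0.22612166]
```

View pics/w5.png

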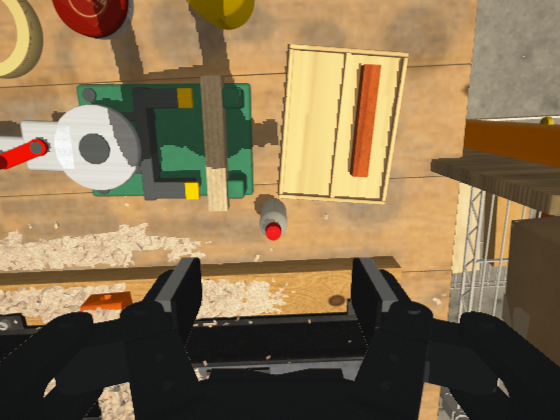

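The jaw stands open with its lips at (185,98) and (192,190), clear of the blank (202–228 across, rows 76–210). The empty lane is the left one, between (285,48) and (340,195). The lever at (20,155) is on the loosening side.

Run:
```python
from h import *
z=np.load('w5.npz');m=dict(K=z['K'],T=z['T']);w=pts(z['d'],m)
k=(w[...,2]>.046)&(w[...,2]<.0555)&(w[...,0]>.44)&(w[...,0]<.63)&(w[...,1]>.034)&(w[...,1]<.075)
hsv=cv2.cvtColor(z['p'],cv2.COLOR_RGB2HSV);k&=~((hsv[...,0]>40)&(hsv[...,0]<95)&(hsv[...,1]>80))
k=cv2.morphologyEx(k.astype(np.uint8),cv2.MORPH_OPEN,np.ones((5,5)))
print('blank',cv2.minAreaRect(w[k>0][:,:2].astype(np.float32)*1000),np.median(w[k>0][:,2]))
C=[ray(m,u,v,.016) for u,v in((289,44),(408,54),(385,203),(279,196))];print('tray corners',np.round(C,4)[:,:2].tolist())
t=(w[...,2]>.011)&(w[...,2]<.02)&(w[...,0]>.4)&(w[...,0]<.64)&(w[...,1]>.11)&(w[...,1]<.29)
t=cv2.morphologyEx(t.astype(np.uint8),cv2.MORPH_OPEN,np.ones((2,2)))
n,l,st,_=cv2.connectedComponentsWithStats(t);i=1+np.argmax(st[1:,4]);r=cv2.minAreaRect(w[l==i][:,:2].astype(np.float32)*1000);print('tray',r,cv2.boxPoints(r).round())
```

```text
blank ((531.4752807617188, 52.98039245605469), (22.595247268676758, 150.3873291015625), 87.57933044433594) 0.05055914943773315
tray corners [[0.4249, 0.1414], [0.4417, 0.2755], [0.6155, 0.256], [0.5999, 0.1222]]
tray ((522.501953125, 202.5028076171875), (139.81675720214844, 185.57925415039062), 82.4627685546875) [[421. 145.]
 [605. 121.]
 [624. 260.]
 [440. 284.]]
```

Emit:
jog_arm:
  plan: "28 -69 0 0 -0.3; 28 -69 0 0 -0.3; 28 -69 40 0 -0.3; 28 -69 80 0 -0.3; 28 -69 120 0 -0.3; 28 -69 160 0 -0.3; 28 -69 200 0 -0.3; 28 -69 225 0 -0.3; 28 -69 240 0 -0.3; 28 -69 255 0 -0.3; 28 -69 268 0 -0.3; 28 -69 276 0 -0.3; 28 -69 282 0 -0.3; 28 -69 282 0 -0.3; 28 -69 282 0 -0.3"

```text
time_s: 14.88
position: [0.5309, 0.0524, 0.0476]
ee_rot: [180.0, 0.0, 176.9]
force: [-0.6, 0.4, 0.9]
width: 0.649
grip_force: 0.0
```

Run:
```python
from h import *
s=state();print(s['position'],s['ee_rot'],s['force'],s['width'])
p,d,m=grab('wrist');save(p,'w6.png')
```

```text
[0.53090149 0.05240072 0.04756306] [1.79988080e+02 2.83563806e-02 1.76896082e+02] [-0.63933247  0.40055171  0.91852219] 0.6488884826802311
```

View pics/w6.png

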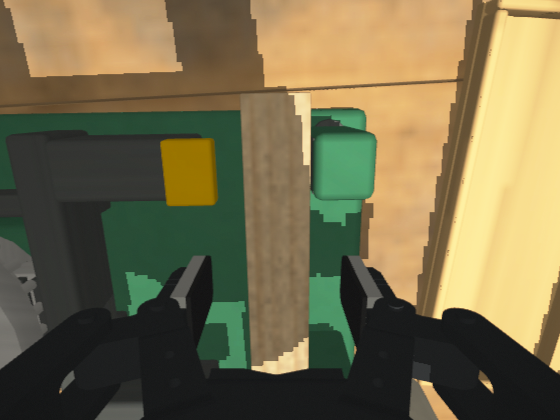

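The pads (210 and 345) straddle the blank (245–310), and the lips are clear of it. Now close.

Emit:
jog_arm:
  plan: "0 0 0 0 0; 0 0 0 0 0.3; 0 0 0 0 1; 0 0 0 0 1; 0 0 0 0 1; 0 0 0 0 1; 0 0 0 0 1; 0 0 0 0 1"

```text
time_s: 15.6
position: [0.5312, 0.0525, 0.0482]
ee_rot: [180.0, 0.1, 177.0]
force: [-1.1, 0.4, 6.5]
width: 0.245
grip_force: 59.8
```

Emit:
jog_arm:
  plan: "0 0 -5 0 1; 0 0 -15 0 1; 0 0 -30 0 1; 0 0 -48 0 1; 0 0 -66 0 1; 0 0 -80 0 1; 0 0 -90 0 1; 0 0 -90 0 1; 0 0 -90 0 1"

```text
time_s: 16.35
position: [0.5308, 0.0525, 0.1379]
ee_rot: [180.0, 0.1, 177.0]
force: [-0.3, -0.2, -1.4]
width: 0.247
grip_force: 59.1
```

Run:
```python
from h import *
s=state();print(s['position'],s['ee_rot'],s['force'],s['width'],s['grip_force'])
p,d,m=grab('side');save(cv2.resize(p[120:290,180:380],None,fx=3,fy=3),'s7.png')
P=s['position'];y=np.radians(s['ee_rot'][2]);g=np.array([.5173,.1675])-P[:2]
print(1000*g@[np.cos(y),np.sin(y)],1000*g@[np.sin(y),-np.cos(y)])
```

```text
[0.53077536 0.05245378 0.13789966] [1.79991974e+02 7.29278942e-02 1.76966900e+02] [-0.26354012 -0.20294747 -1.39121333] 0.2468716936256529 59.061570167541504
19.543909595516418 114.1720310791988
```

View pics/s7.png

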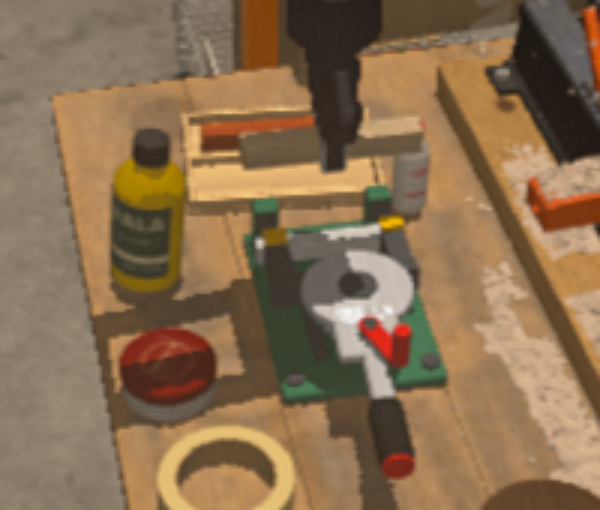

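The blank is held level and clear of the clamp. Before lowering into the tray I check how far the fingertips stick out below it.

Run:
```python
from h import *
print(cell.tip_extent if 'cell' in globals() else tip_extent)
p,d,m=grab('side');w=pts(d,m)
k=(w[...,2]>.085)&(w[...,2]<.2)&(w[...,0]>.4)&(w[...,0]<.63)&(abs(w[...,1]-.052)<.06)
for x0 in np.arange(.45,.62,.01):
    q=w[k&(abs(w[...,0]-x0)<.005)];q=q[q[:,2]<.14]
    if len(q)>3: print(round(x0,3),len(q),np.percentile(q[:,2],[0,5,95]).round(4))
```

```text
0.025
0.46 38 [0.1202 0.1214 0.1393]
0.47 35 [0.1194 0.1217 0.1397]
0.48 34 [0.12   0.1209 0.1398]
0.49 34 [0.1197 0.1201 0.1398]
0.5 36 [0.1168 0.1195 0.1399]
0.51 32 [0.1197 0.1208 0.1389]
0.52 44 [0.1135 0.1172 0.1398]
0.53 29 [0.1127 0.1133 0.1394]
0.54 21 [0.1104 0.112  0.1354]
0.55 27 [0.1165 0.1196 0.1391]
0.56 30 [0.1189 0.1207 0.1395]
0.57 40 [0.1155 0.1184 0.1396]
0.58 32 [0.12   0.1205 0.1399]
0.59 38 [0.1185 0.1192 0.1399]
0.6 35 [0.1171 0.1205 0.1397]
0.61 5 [0.12   0.1205 0.1396]
```

The tips reach about 7 mm below the blank's underside. I set it back on the seat and regrip 9 mm higher.

Emit:
jog_arm:
  plan: "0 0 30 0 1; 0 0 55 0 1; 0 0 72 0 1; 0 0 82 0 1; 0 0 87 0 1; 0 0 90 0 1; 0 0 90 0 1; 0 0 90 0 0.3; 0 0 90 0 0.2; 0 0 90 0 0.1; 0 0 86 0 0.1; 0 0 81 0 0.1; 0 0 81 0 1; 0 0 81 0 1; 0 0 81 0 1; 0 0 81 0 1; 0 0 81 0 1; 0 0 81 0 1"

```text
time_s: 17.95
position: [0.5314, 0.0524, 0.0573]
ee_rot: [180.0, 0.1, 177.0]
force: [-1.6, -0.5, 8.4]
width: 0.238
grip_force: 59.6
```

Emit:
jog_arm:
  plan: "0 0 -5 0 1; 0 0 -15 0 1; 0 0 -30 0 1; 0 0 -48 0 1; 0 0 -66 0 1; 0 0 -80 0 1; 0 0 -90 0 1; 0 0 -90 0 1; 0 0 -90 0 1"

```text
time_s: 18.7
position: [0.5308, 0.0525, 0.1468]
ee_rot: [180.0, 0.1, 177.0]
force: [-0.1, -0.3, -0.2]
width: 0.243
grip_force: 58.7
```

Run:
```python
from h import *
s=state();print(s['position'],s['ee_rot'],s['force'],s['width'],s['grip_force'])
p,d,m=grab('side');w=pts(d,m);z=s['position'][2]
k=(w[...,2]>z-.045)&(w[...,2]<.2)&(w[...,0]>.4)&(w[...,0]<.63)&(abs(w[...,1]-.052)<.06)
for x0 in np.arange(.45,.62,.02):
    q=w[k&(abs(w[...,0]-x0)<.007)];q=q[q[:,2]<z+.003]
    if len(q)>3: print(round(x0,3),len(q),(np.percentile(q[:,2],[0,5,95])-z).round(4))
q=w[k&(abs(w[...,0]-.53)>.02)&(w[...,2]<z)];print('x range',q[:,0].min(),q[:,0].max())
P=s['position'];y=np.radians(s['ee_rot'][2]);g=np.array([.5173,.1675])-P[:2]
print(1000*g@[np.cos(y),np.sin(y)],1000*g@[np.sin(y),-np.cos(y)])
```

```text
[0.53075449 0.05246371 0.14682026] [1.79990411e+02 6.54697161e-02 1.76969026e+02] [-0.09628189 -0.33345939 -0.21188355] 0.2429203204558103 58.72633159160614
0.45 14 [-0.0284 -0.0268 -0.0042]
0.47 75 [-0.0285 -0.0267 -0.005 ]
0.49 73 [-0.0266 -0.0252 -0.0048]
0.51 71 [-0.0276 -0.0252 -0.0043]
0.53 49 [-0.0266 -0.0234  0.0026]
0.55 50 [-0.0287 -0.0265 -0.0061]
0.57 71 [-0.0275 -0.0254 -0.0049]
0.59 67 [-0.0297 -0.0259 -0.0046]
0.61 13 [-0.0273 -0.0249 -0.0054]
x range 0.4001187039103471 0.6060619271334569
19.518300091652478 114.16395348131348
```

Emit:
jog_arm:
  plan: "5 30 0 1 1; 10 60 0 2 1; 15 90 0 3 1; 19 114 0 3.5 1; 19 114 0 3.5 1; 19 114 25 3.5 1; 19 114 50 3.5 1; 19 114 70 3.5 1; 19 114 85 3.5 1; 19 114 95 3.5 1; 19 114 95 3.5 1; 19 114 95 3.5 1"

```text
time_s: 19.75
position: [0.5171, 0.1668, 0.0507]
ee_rot: [-180.0, -0.1, 173.5]
force: [0.6, 0.4, -0.0]
width: 0.241
grip_force: 58.9
```

Run:
```python
from h import *
s=state();print(s['position'],s['ee_rot'],s['force'],s['width'],s['grip_force'])
p,d,m=grab('wrist');save(p,'w8.png');np.savez('w8.npz',p=p,d=d,K=m['K'],T=m['T'])
```

```text
[0.51705927 0.16684661 0.05066036] [-1.79966809e+02 -1.09142341e-01  1.73455781e+02] [ 0.64131231  0.41988549 -0.04108832] 0.2407226616409237 58.937541246414185
```

View pics/w8.png

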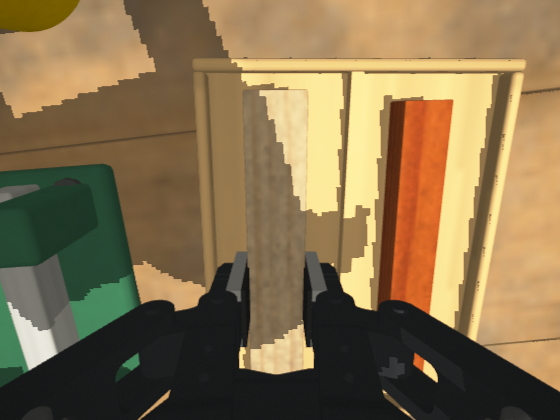

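The blank runs parallel in the empty lane, its end at (276,90) inside the wall at row 72. I check the end gap, then lower.

Run:
```python
from h import *
z=np.load('w8.npz');m=dict(K=z['K'],T=z['T'])
print('end',ray(m,276,90,.0455),'wall',ray(m,276,72,.016),'L edge',ray(m,244,100,.0455),'R',ray(m,308,100,.0455),'wallL',ray(m,208,100,.016),'div',ray(m,348,100,.016))
```

```text
end [0.442165   0.17454174 0.0455    ] wall [0.43379771 0.17546982 0.016     ] L edge [0.44408532 0.16366602 0.0455    ] R [0.44648223 0.18470542 0.0455    ] wallL [0.44134352 0.14646753 0.016     ] div [0.44785881 0.20365709 0.016     ]
```

Emit:
jog_arm:
  plan: "0 0 6 0 1; 0 0 11 0 1; 0 0 15 0 1; 0 0 17 0 1; 0 0 18 0 1; 0 0 18 0 1; 0 0 18 0 1"

```text
time_s: 20.38
position: [0.5176, 0.1673, 0.0334]
ee_rot: [180.0, 0.0, 173.5]
force: [0.9, 0.2, -0.0]
width: 0.243
grip_force: 58.9
```

Emit:
jog_arm:
  plan: "0 0 0.5 0 1; 0 0 1 0 1; 0 0 1.5 0 1; 0 0 1.5 0 1; 0 0 1.5 0 1"

```text
time_s: 20.8
position: [0.5177, 0.1674, 0.0323]
ee_rot: [180.0, 0.0, 173.5]
force: [-2.3, 0.9, 6.7]
width: 0.243
grip_force: 59.6
```

Contact is 6.7 N, so the blank rests on the floor. I release and withdraw.

Emit:
jog_arm:
  plan: "0 0 0 0 0.45; 0 0 0 0 0.38; 0 0 0 0 0.35; 0 0 0 0 0.35; 0 0 -6 0 0.35; 0 0 -15 0 0.35; 0 0 -30 0 0.35; 0 0 -60 0 0.35; 0 0 -100 0 0.35; 0 0 -140 0 0.35; 0 0 -180 0 0.35; 0 0 -220 0 0.35; 0 0 -250 0 0.35; 0 0 -250 0 0.35; 0 0 -250 0 0.35"

```text
time_s: 22.05
position: [0.5188, 0.1676, 0.285]
ee_rot: [179.9, 0.3, 173.5]
force: [0.3, -0.0, -0.0]
width: 0.325
grip_force: 0.0
```

Run:
```python
from h import *
s=state();print(s['position'],s['ee_rot'],s['force'],s['width'],s['time_s'])
p,d,m=grab('wrist');w=pts(d,m);save(p,'w9.png')
```

```text
[0.51877131 0.16756718 0.28495716] [179.89261898   0.32454603 173.47298346] [ 0.28144141 -0.02750979 -0.02946887] 0.3250168089532021 22.05
```

View pics/w9.png

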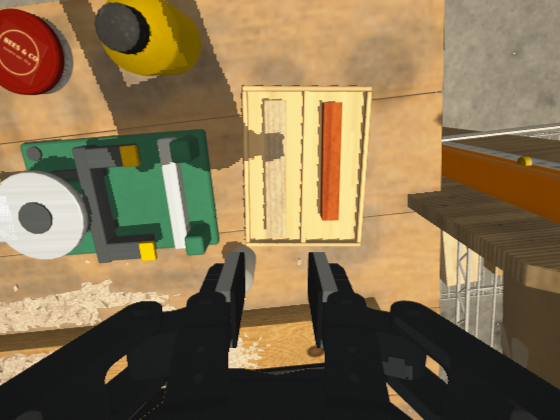

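The blank lies flat in the empty lane (263–285 across, rows 100–238), well centred. The jaw is open and everything else is undisturbed.

```bash
python3 -c "
from cell import *
print(sign_off())"
```

```text
the job is handed in; nothing more can be done
None
```

The job is handed in at about 22 s of the 72 s allowed: in the last pictures the blank lies flat and centred in the empty lane, the jaw is at its open stop and the lever is on the loosening side; the sign-off call returned no verdict.

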